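Flag the tired spring foot of the seed shaker

TASK

The deck is off the seed shaker and one of its three spring feet has gone soft. Press each foot's round rubber pad down as far as its spring lets it go and let it come up again, to feel which is softest; only after pressing all three, push the yellow tag of that softest foot fully down, leaving the other two tags up. Use the fingers only to press: pick nothing up, and leave the bottle, the measuring cylinder and the seed dish standing where they are.

Things in the scene. Friction and masses are not known exactly. Their poses are not given: they have to be found in the camera images.
- foot_a: One of three look-alike spring feet screwed to the bench (letters mean nothing; places, turns and springs differ). Blue base plate 140 x 76 x 8 mm. Origin: centre of the plate's underside, on the bench; z up. On its long axis x stand, at x = -34 mm, the round black rubber pad on its coil spring in a grey cup and, at x = +42 mm, the square yellow tag on its black block (both at y = 0). A white scale with a red peak pointer, 50 mm tall, stands beside the pad at y = +31 mm.
- foot_a_pad_top (a point): Centre of the top face of this foot's rubber pad (flat disc, 44 mm across, 8 mm thick); 62 mm above the bench when unpressed, lower as the pad is pressed.
- foot_a_pad (a joint): How far this pad is pressed down, m: 0 = up. It springs back when let go. Every pad starts to give at about 1 N and then pushes back evenly with depth: a sound foot by 1.0 to 1.3 N per mm, to a firm stop at 9 mm (10 to 13 N); the tired, softest foot by only about 0.4 N per mm, and its spring lets it sink to a stop at 14 mm (about 7 N).
- foot_a_peak (a joint): Peak pointer of this foot, m: the deepest this pad has been pressed so far (red mark dragged down by the pad, adding about 0.5 N, and left there; the fingers cannot move it). 0 at the start.
- foot_a_tag_top (a point): Centre of the top face of this foot's yellow tag (26 x 26 mm square cap, 8 mm thick); 62 mm above the bench while up, 50 mm when fully down.
- foot_a_tag (a joint): How far this tag is pushed down, m: 0 = up, 0.012 = fully down on its block. No spring: it slides stiffly (about 4 N) and stays where it is left.
- foot_b: One of three look-alike spring feet screwed to the bench (letters mean nothing; places, turns and springs differ). Blue base plate 140 x 76 x 8 mm. Origin: centre of the plate's underside, on the bench; z up. On its long axis x stand, at x = -34 mm, the round black rubber pad on its coil spring in a grey cup and, at x = +42 mm, the square yellow tag on its black block (both at y = 0). A white scale with a red peak pointer, 50 mm tall, stands beside the pad at y = +31 mm.
- foot_b_pad_top (a point): Centre of the top face of this foot's rubber pad (flat disc, 44 mm across, 8 mm thick); 62 mm above the bench when unpressed, lower as the pad is pressed.
- foot_b_pad (a joint): How far this pad is pressed down, m: 0 = up. It springs back when let go. Every pad starts to give at about 1 N and then pushes back evenly with depth: a sound foot by 1.0 to 1.3 N per mm, to a firm stop at 9 mm (10 to 13 N); the tired, softest foot by only about 0.4 N per mm, and its spring lets it sink to a stop at 14 mm (about 7 N).
- foot_b_peak (a joint): Peak pointer of this foot, m: the deepest this pad has been pressed so far (red mark dragged down by the pad, adding about 0.5 N, and left there; the fingers cannot move it). 0 at the start.
- foot_b_tag_top (a point): Centre of the top face of this foot's yellow tag (26 x 26 mm square cap, 8 mm thick); 62 mm above the bench while up, 50 mm when fully down.
- foot_b_tag (a joint): How far this tag is pushed down, m: 0 = up, 0.012 = fully down on its block. No spring: it slides stiffly (about 4 N) and stays where it is left.
- foot_c: One of three look-alike spring feet screwed to the bench (letters mean nothing; places, turns and springs differ). Blue base plate 140 x 76 x 8 mm. Origin: centre of the plate's underside, on the bench; z up. On its long axis x stand, at x = -34 mm, the round black rubber pad on its coil spring in a grey cup and, at x = +42 mm, the square yellow tag on its black block (both at y = 0). A white scale with a red peak pointer, 50 mm tall, stands beside the pad at y = +31 mm.
- foot_c_pad_top (a point): Centre of the top face of this foot's rubber pad (flat disc, 44 mm across, 8 mm thick); 62 mm above the bench when unpressed, lower as the pad is pressed.
- foot_c_pad (a joint): How far this pad is pressed down, m: 0 = up. It springs back when let go. Every pad starts to give at about 1 N and then pushes back evenly with depth: a sound foot by 1.0 to 1.3 N per mm, to a firm stop at 9 mm (10 to 13 N); the tired, softest foot by only about 0.4 N per mm, and its spring lets it sink to a stop at 14 mm (about 7 N).
- foot_c_peak (a joint): Peak pointer of this foot, m: the deepest this pad has been pressed so far (red mark dragged down by the pad, adding about 0.5 N, and left there; the fingers cannot move it). 0 at the start.
- foot_c_tag_top (a point): Centre of the top face of this foot's yellow tag (26 x 26 mm square cap, 8 mm thick); 62 mm above the bench while up, 50 mm when fully down.
- foot_c_tag (a joint): How far this tag is pushed down, m: 0 = up, 0.012 = fully down on its block. No spring: it slides stiffly (about 4 N) and stays where it is left.
- bottle: White plastic reagent bottle, 66 mm across, 150 mm tall, loose, upright, on the bench beyond the feet. Origin: centre of its underside.
- measure: Clear measuring cylinder with blue rings, 143 mm tall, tube 26 mm across, round foot 60 mm across, loose, upright, beyond the feet. Origin: centre of its underside.
- dish: Round dish of dark seeds, 90 mm across, 15 mm tall, loose, on the bench to the left (+y) of the feet. Origin: centre of its underside.
Things that resemble listed ones, but are neither listed nor needed, are in the scene too. Leave any orange or pink look-alike of the foot_c alone. What is shaped like the measure but orange is not meant.

How it is judged:
On the way, in this order (a step that is already met when the one before it is completed fails the run):
1. all three pads have been pressed down: each by at least 6 mm and the softest, the only one that can, by 11.5 mm (peak pointers), in any order (value of joint each of foot_a_peak, foot_b_peak, foot_c_peak above 0.006 m and value of joint any of foot_a_peak, foot_b_peak, foot_c_peak above 0.0115 m), for 0.1 s.
2. the tag of the softest foot (the one whose pad sank 11.5 mm) is pushed fully down (((value of joint foot_a_peak above 0.0115 m and value of joint foot_a_tag above 0.0095 m) or (value of joint foot_b_peak above 0.0115 m and value of joint foot_b_tag above 0.0095 m) or (value of joint foot_c_peak above 0.0115 m and value of joint foot_c_tag above 0.0095 m))), for 0.2 s.
At the end, for the whole second after the job is handed in: The softest foot's tag is down at least 9.5 of its 12 mm and the other tags are within 3 mm of up; each pad was pressed at least 6 mm (the softest 11.5 mm) and is up again within 2 mm; bottle, measuring cylinder and dish stand upright, at rest, within 30 mm of their starts (((value of joint foot_a_peak above 0.0115 m and value of joint foot_a_tag above 0.0095 m and value of joint each of foot_b_tag, foot_c_tag below 0.003 m) or (value of joint foot_b_peak above 0.0115 m and value of joint foot_b_tag above 0.0095 m and value of joint each of foot_a_tag, foot_c_tag below 0.003 m) or (value of joint foot_c_peak above 0.0115 m and value of joint foot_c_tag above 0.0095 m and value of joint each of foot_a_tag, foot_b_tag below 0.003 m)) and value of joint each of foot_a_peak, foot_b_peak, foot_c_peak above 0.006 m and value of joint each of foot_a_pad, foot_b_pad, foot_c_pad below 0.002 m and distance of each of bottle, measure, dish from where it was at the start of the episode below 0.03 m and angle between each of bottle, measure, dish's own z axis and vertical below 0.15 rad and linear speed of each of bottle, measure, dish below 0.02 m/s); the robot touches nothing.
It fails at once if a tag is pushed down (more than 4 mm) on a foot that is not the softest, or before its pad was pressed right down ((value of joint foot_a_tag above 0.004 m and not (value of joint foot_a_peak above 0.0115 m)) or (value of joint foot_b_tag above 0.004 m and not (value of joint foot_b_peak above 0.0115 m)) or (value of joint foot_c_tag above 0.004 m and not (value of joint foot_c_peak above 0.0115 m))).
It fails at once if the bottle, measuring cylinder or dish is shifted more than 30 mm (distance of any of bottle, measure, dish from where it was at the start of the episode above 0.03 m).
It fails at once if the bottle, measuring cylinder or dish is lifted off the bench (over 12 mm) or tipped (height (world z) of any of bottle, measure, dish above 0.012 m or angle between any of bottle, measure, dish's own z axis and vertical above 0.35 rad).
It also fails if it takes over 51 s, if anything falls off the work surface, if the arm or the gripper's body presses on something with over 40 N, if the wrist force passes 120 N, or if a joint passes its speed limit or range.

ROBOT

A 6-joint arm with a two-finger parallel gripper is mounted at the origin on the work surface. World frame = base frame: x ahead of the robot, y to its left, z up, the work surface at z = 0. Lengths are in m, angles in rad, forces in N, time in s.
With the tool pointing down it reaches from about 0.3 to 0.775 m from the base axis. Payload 14.6 kg.
Tool frame: the origin (TCP) lies at the very end of the fingers, on their centre line; the grasp point (between the pads) lies 19 mm behind it; z points along the fingers, x is the direction in which the jaws open and shut, and the axes are right-handed (so a half turn about z gives the same grasp; the last joint's range is limited). The gripper opens to 94 mm and grips with 3 to 60 N. Pads are 16 mm wide; open, the fingers measure 119 mm over their backs; the gripper's body (75 mm by 177 mm) begins 78 mm behind the grasp point.
Start: joints at [-0.067, 0.3, 1.521, -0, 1.321, -0.067], TCP at [0.55, -0, 0.205] pointing down, gripper open.
Joint ranges: [-3.03, 3.03], [-0.79, 2.21], [0.23, 2.52], [-1.04, 4.18], [0, 3.07], [-2.55, 2.55]. Speed limits (rad/s): [2.22, 2.22, 2.57, 3.14, 3.14, 3.14].

INTERFACE

Orientations are given as [roll, pitch, yaw] about the fixed x, y, z axes, in that order (R = Rz(yaw) Ry(pitch) Rx(roll)).
In Python, from station import ctrl gives the robot as it stands.
- The arm moves only by the shell command python3 -m inch 'ROWS' [FORCE]. ROWS is JSON, one flat list of numbers, 7 for each row, row after row: the shift along the tool's x, y, z in cm, then the turn, a rotation vector about the tool's x, y, z in rad, then the opening, from 0 (shut) to 1 (fully open). In form: [tx, ty, tz, wx, wy, wz, claw, tx, ty, tz, wx, wy, wz, claw, ...]. A call has 1 to 20 rows; each row shifts and turns the commanded pose from where the row before left it, along the tool's axes as they then stand; what a row does not reach is not made up. A row lasts 1/8 s, in which the tool goes at most 62.5 mm and 10.7 degrees, less where a joint would pass 70% of its speed; a pose out of reach is approached as far as the arm can. A call is refused whole if a number of a shift passes 6.25 or a number of a turn 0.188, either way. A call with a gripper value outside its range is refused whole. The fingers move at their own pace and stop on an object; FORCE is the grip in N (left out, the last holds). Time passes only in rows, so rows that do not move let the fingers close. It gives the time, the measured TCP pose, the force and the opening at its end, in the units of the state.
- ctrl.get_obs(): the state, without advancing time (a new reading comes with each control period).
- ctrl.camera(name): name is "scene" or "side" or "wrist"; returns (picture, depth): 384x512x3 uint8, red, green, blue; 384x512 float32, m along the optical axis (not along the pixel's ray), 0 where there is no reading.
- ctrl.camera_params(name): a dict with "vertical_fov" (degrees; the focal length in pixels is half the picture's height over the tangent of half this angle, whatever the lens; pixels are square), "cx", "cy" (the principal point, pixels), "camera_from_world" (4x4, takes a point from world to camera coordinates); the wrist camera has in their place "mount" (4x4, takes a point from camera to tool coordinates, whose origin is the TCP and whose axes are the tool frame's). Camera axes: x right, y down, z forward; pixel columns grow to the right and rows downward; lengths in m; the calibration is good to about 2 mm. A picture is of the moment at which its call begins: read the wrist's pose just before it. camera_params takes no time and is no camera call.
- ctrl.hand_in(): hands the job in, once; it reports no verdict.
Trained networks look in the newest picture that a camera, given by its name, has taken for a name from the list of things; names that differ only in an ending like _2 or _b are one class to them, and where a whole thing is asked for, a point or a joint stands for the part that bears it (a point fixed in the world has none). Each returns a list of dicts, best first, with "score" (0 to 1); they miss things now and then, are a little off and sometimes report something else, mostly with a low value. They report only what shows in the picture. A call takes as long as a camera call. They do not tell look-alikes from the thing itself.
- ctrl.spot_in(camera, label): "bbox" ([centre column, centre row, width, height] in pixels, round what is visible of it).
- ctrl.place_of(camera, label): "centre" ([column, row] in pixels: a listed point, or the origin of a listed thing).
The state is a dict: "time_s": time; "qpos": joint angles; "joint_vel": joint speeds; "tau": joint torques, N m; "ee_pos": TCP position; "eef_rot": TCP orientation; "force": force on the tool from outside, world axes, zero at the start; "moment": the same for the moment, N m; "grip_width": finger opening in m.
Only numpy, scipy, OpenCV 4.12 (cv2) and the standard library are available. Lean on these libraries where they do the work, as an engineer would, in place of code of your own. Each camera call takes 0.05 s, during which the arm holds its last target. There are 200 camera calls.

## Working session

There is one attempt and no reset: what is moved stays moved. The work goes in short steps, Python scripts to look and compute and a shell command to move; the robot and the scene stay as the last step left them, time stands still between calls to the robot, and variables do not carry over. Pictures are saved under pics/ and viewed, about 8 in all and at most 12, crops included, and the job is handed in when it is done.

```bash
mkdir -p pics
cat > h.py <<'E'
import numpy as np, cv2
from station import ctrl
from scipy.spatial.transform import Rotation as R
def cam(name):
    o=ctrl.get_obs(); p=ctrl.camera_params(name); img,d=ctrl.camera(name)
    f=192/np.tan(np.radians(p["vertical_fov"])/2)
    if "mount" in p:
        T=np.eye(4); T[:3,:3]=R.from_euler("xyz",o["eef_rot"]).as_matrix(); T[:3,3]=o["ee_pos"]
        W=T@np.array(p["mount"])
    else: W=np.linalg.inv(np.array(p["camera_from_world"]))
    return img,d,(f,p["cx"],p["cy"],W)
def onplane(c,u,v,z):
    f,cx,cy,W=c; r=W[:3,:3]@np.array([(u-cx)/f,(v-cy)/f,1]); o=W[:3,3]
    return o+r*(z-o[2])/r[2]
def cloud(d,c):
    f,cx,cy,W=c; v,u=np.mgrid[:384,:512]
    P=np.stack([(u-cx)/f*d,(v-cy)/f*d,d],-1)
    return P@W[:3,:3].T+W[:3,3]
def save(img,name): cv2.imwrite("pics/"+name,img[:,:,::-1])
E
python3 - <<'E'
from h import *
print(ctrl.get_obs())
for n in ["scene","side"]:
    img,d,c=cam(n); save(img,n+"1.png"); print(n,c[0],c[3].round(3).tolist())
    for l in ["foot_a_pad_top","foot_a_tag_top","foot_a","bottle","measure","dish"]:
        for r in ctrl.place_of(n,l):
            z=.062 if 'top' in l else 0
            print(l,round(r["score"],2),np.round(r["centre"]),onplane(c,*r["centre"],z).round(3))
E
```

```text
{'time_s': 0.0, 'qpos': array([-6.65920432e-02,  3.00494187e-01,  1.52157887e+00, -9.14061709e-06,
        1.32066781e+00, -6.66172991e-02]), 'joint_vel': array([-1.66315762e-03, -6.71316647e-04,  6.79183742e-05,  9.04872049e-04,
       -1.11321300e-03,  1.09289018e-03]), 'tau': array([-1.53750298e-03, -5.31805658e+01, -3.52735734e+01,  7.07558286e-02,
        2.43994006e-02, -4.79655944e-05]), 'ee_pos': array([5.49745916e-01, 1.59857036e-05, 2.04874594e-01]), 'eef_rot': array([-3.14152505e+00,  1.14624892e-03,  2.75622296e-05]), 'force': array([-0.09048366,  0.18383919, -0.33929829]), 'moment': array([-0.0187179 , -0.02621718,  0.01257295]), 'grip_width': 0.09360333383985064}
scene 379.2823454282476 [[-0.409, 0.658, -0.633, 1.331], [0.913, 0.303, -0.275, 0.331], [0.011, -0.69, -0.724, 0.897], [0.0, 0.0, 0.0, 1.0]]
foot_a_pad_top 0.63 [328. 188.] [0.492 0.229 0.062]
foot_a_pad_top 0.2 [262. 186.] [0.569 0.039 0.062]
foot_a_tag_top 0.45 [320. 203.] [0.561 0.224 0.062]
foot_a 0.8 [206. 147.] [ 0.412 -0.245 -0.   ]
foot_a 0.79 [190. 180.] [ 0.588 -0.211  0.   ]
foot_a 0.69 [268. 191.] [
[... 345 characters left out ...]
836567976 [[0.913, -0.284, 0.293, 0.322], [-0.408, -0.657, 0.634, -0.561], [0.012, -0.698, -0.716, 0.746], [0.0, 0.0, 0.0, 1.0]]
foot_a_pad_top 0.7 [293. 293.] [ 0.557 -0.236  0.062]
foot_a_pad_top 0.51 [187. 157.] [0.488 0.228 0.062]
foot_a_tag_top 0.39 [306. 177.] [0.738 0.039 0.062]
foot_a 0.89 [215. 340.] [ 0.392 -0.236  0.   ]
foot_a 0.86 [200. 172.] [ 0.518  0.226 -0.   ]
foot_a 0.83 [230. 218.] [0.531 0.039 0.   ]
foot_a 0.71 [296. 293.] [ 0.584 -0.209  0.   ]
foot_a 0.57 [348. 370.] [ 0.596 -0.385  0.   ]
bottle 0.75 [342. 236.] [ 0.754 -0.12   0.   ]
measure 0.91 [336. 199.] [ 0.808 -0.011  0.   ]
measure 0.65 [307. 180.] [0.772 0.08  0.   ]
dish 0.97 [179. 134.] [0.513 0.414 0.   ]
```

Run:
```python
import cv2,numpy as np
a=cv2.imread("pics/scene1.png")[90:310,90:440]; b=cv2.imread("pics/side1.png")
cv2.imwrite("pics/s2.png",cv2.resize(a,None,fx=2.2,fy=2.2,interpolation=2)); cv2.imwrite("pics/d2.png",cv2.resize(b,None,fx=1.5,fy=1.5,interpolation=2))
```

```text
(no output)
```

View pics/s2.png

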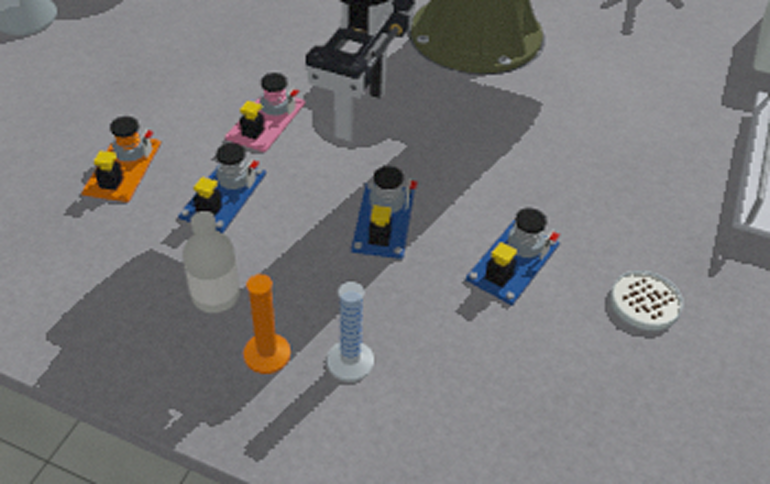

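View pics/d2.png

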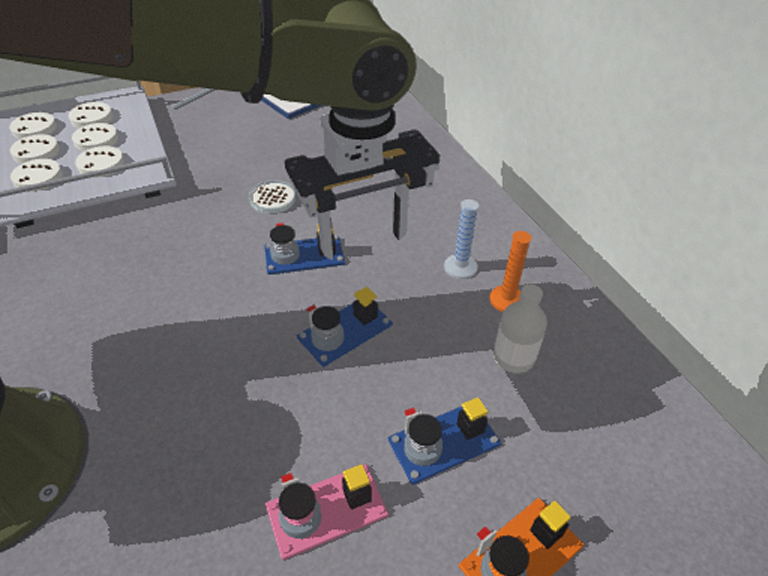

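The scene crop shows three blue feet, with pads at about (232,152), (388,178) and (530,220) in the crop. There are also a pink and an orange decoy foot on the −y side. The bottle stands near the right-hand blue foot's tag, and the orange cylinder is a decoy. Next I'll measure the pad and tag tops from depth.

Run:
```python
from h import *
guess=[(.588,-.21),(.525,.04),(.52,.227)]
for n in ["scene","side"]:
    img,d,c=cam(n); P=cloud(d,c); I=img.astype(int); hsv=cv2.cvtColor(img,cv2.COLOR_RGB2HSV)
    for i,g in enumerate(guess):
        near=(np.hypot(P[...,0]-g[0],P[...,1]-g[1])<.09)&(d>0)&(P[...,2]<.08)
        yel=near&(hsv[...,0]>20)&(hsv[...,0]<35)&(hsv[...,1]>150)&(P[...,2]>.058)
        dark=near&(I.max(-1)<60)&(P[...,2]>.0595)
        blue=near&(hsv[...,0]>100)&(hsv[...,0]<130)&(hsv[...,1]>120)&(P[...,2]<.02)
        for nm,m in [("tag",yel),("pad",dark),("plate",blue)]:
            if m.sum()>3:
                q=P[m]; mid=(q.min(0)+q.max(0))/2
                (rx,ry),(w,h),a=cv2.minAreaRect(q[:,:2].astype(np.float32)*1000)
                print(n,i,nm,m.sum(),"mean",q.mean(0).round(4),"rect",round(rx),round(ry),round(w),round(h),round(a))
```

```text
scene 0 tag 49 mean [ 0.6231 -0.209   0.0617] rect 623 -209 27 27 6
scene 0 pad 86 mean [ 0.548  -0.2104  0.0624] rect 548 -210 42 36 30
scene 0 plate 231 mean [ 0.5953 -0.1963  0.008 ] rect 582 -210 136 76 2
scene 1 tag 53 mean [0.5696 0.0424 0.0618] rect 568 42 27 24 17
scene 1 pad 93 mean [0.496  0.0238 0.0625] rect 496 23 40 41 32
scene 1 plate 348 mean [0.551  0.0375 0.0081] rect 530 32 138 75 15
scene 2 tag 58 mean [0.5678 0.2213 0.0616] rect 567 221 25 26 80
scene 2 pad 102 mean [0.4943 0.2371 0.0624] rect 494 237 40 37 14
scene 2 plate 368 mean [0.5502 0.2309 0.0078] rect 527 229 76 140 77
side 0 tag 147 mean [ 0.6216 -0.2123  0.0615] rect 622 -212 26 26 3
side 0 pad 325 mean [ 0.546  -0.2142  0.0619] rect 546 -213 42 41 89
side 0 plate 1123 mean [ 0.5776 -0.2237  0.0077] rect 580 -213 139 76 1
side 1 tag 93 mean [0.5671 0.0388 0.0616] rect 568 39 24 26 16
side 1 pad 206 mean [0.4946 0.0201 0.0622] rect 494 21 41 41 15
side 1 plate 721 mean [0.5276 0.017  0.0077] rect 528 30 139 78 15
side 2 pad 129 mean [0.4916 0.2332 0.0623] rect 492 233 40 40 65
side 2 plate 531 mean [0.5247 0.2147 0.0076] rect 525 226 77 138 78
```

```bash
python3 -m inch '[-2.75,-1.1,4,0,0,0,0, -2.75,-1.1,4,0,0,0,0, 0,0,4,0,0,0,0, 0,0,0,0,0,0,0, 0,0,0,0,0,0,0, 0,0,0,0,0,0,0]' 20
```

```text
time_s: 1.55
ee_pos: [0.4959, 0.0219, 0.087]
eef_rot: [3.142, -0.002, -0.0]
force: [0.7, -0.2, -0.1]
grip_width: 0.0373
```

```bash
python3 -m inch '[0,0,0,0,0,0,0, 0,0,0,0,0,0,0, 0,0,0,0,0,0,0, 0,0,1,0,0,0,0, 0,0,1,0,0,0,0, 0,0,0.4,0,0,0,0, 0,0,0.4,0,0,0,0, 0,0,0.2,0,0,0,0, 0,0,0,0,0,0,0, 0,0,0,0,0,0,0]'
```

```text
time_s: 2.8
ee_pos: [0.4947, 0.022, 0.0556]
eef_rot: [-3.142, 0.001, 0.0]
force: [-5.3, 0.9, 7.4]
grip_width: 0.0004
```

```bash
python3 -m inch '[0,0,0.2,0,0,0,0, 0,0,0.1,0,0,0,0, 0,0,0.1,0,0,0,0, 0,0,0,0,0,0,0]'; python3 -m inch '[0,0,0.2,0,0,0,0, 0,0,0.1,0,0,0,0, 0,0,0,0,0,0,0]'
```

```text
time_s: 3.3
ee_pos: [0.4949, 0.022, 0.0529]
eef_rot: [3.142, 0.0, 0.0]
force: [-12.9, -0.2, 26.6]
grip_width: 0.0006
time_s: 3.68
ee_pos: [0.4951, 0.022, 0.0522]
eef_rot: [3.141, -0.001, 0.0]
force: [-28.5, -1.1, 60.7]
grip_width: 0.0002
```

Foot 1 stops hard at 9 mm and pushes 26 N or more, so it is sound. Next is pad 2.

```bash
python3 -m inch '[0,0,-2,0,0,0,0, 0,0,-2,0,0,0,0, 0,-4,0,0,0,0,0, 0,-4,0,0,0,0,0, 0,-4,0,0,0,0,0, 0,-4,0,0,0,0,0, 0,-3,0,0,0,0,0, -0.2,-2.3,0,0,0,0,0, 0,0,0,0,0,0,0, 0,0,0,0,0,0,0]'
```

```text
time_s: 4.92
ee_pos: [0.493, 0.2344, 0.0883]
eef_rot: [3.141, 0.0, -0.0]
force: [-0.4, 0.0, 0.1]
grip_width: 0.0002
```

```bash
python3 -m inch '[0,0,1.2,0,0,0,0, 0,0,1.2,0,0,0,0, 0,0,0.4,0,0,0,0, 0,0,0.3,0,0,0,0, 0,0,0,0,0,0,0, 0,0,0,0,0,0,0]'; python3 -m inch '[0,0,0.3,0,0,0,0, 0,0,0.1,0,0,0,0, 0,0,0,0,0,0,0, 0,0,0,0,0,0,0]'
```

```text
time_s: 5.68
ee_pos: [0.4929, 0.2346, 0.0577]
eef_rot: [3.141, 0.001, -0.0]
force: [-3.2, -3.8, 7.4]
grip_width: 0.0004
time_s: 6.18
ee_pos: [0.493, 0.2347, 0.0541]
eef_rot: [3.141, 0.0, -0.0]
force: [-5.0, -4.5, 11.6]
grip_width: 0.0002
```

```bash
python3 -m inch '[0,0,0.2,0,0,0,0, 0,0,0.1,0,0,0,0, 0,0,0.1,0,0,0,0, 0,0,0,0,0,0,0]'; python3 -m inch '[0,0,-2,0,0,0,0, 0,0,-1.9,0,0,0,0, 0.4,4,0,0,0,0,0, 0.5,5,0,0,0,0,0, 0.5,5,0,0,0,0,0, 0.5,5,0,0,0,0,0, 0.5,5,0,0,0,0,0, 0.5,5,0,0,0,0,0, 0.5,5,0,0,0,0,0, 0.5,4,0,0,0,0,0, 0.5,3.7,0,0,0,0,0, 1,3,0,0,0,0,0, 0.5,0,0,0,0,0,0, 0,0,0,0,0,0,0, 0,0,0,0,0,0,0]'
```

```text
time_s: 6.68
ee_pos: [0.4932, 0.2348, 0.0526]
eef_rot: [3.141, -0.001, 0.0]
force: [-18.7, -9.8, 42.4]
grip_width: 0.0005
time_s: 8.55
ee_pos: [0.5519, -0.211, 0.0884]
eef_rot: [-3.141, 0.0, 0.001]
force: [0.2, 0.1, -0.4]
grip_width: 0.0004
```

Pad 2 also stops at 9 mm, so it is sound too. Now for pad 0 at (0.547, −0.212).

```bash
python3 -m inch '[-0.5,0.1,1.2,0,0,0,0, 0,0,1.2,0,0,0,0, 0,0,0.4,0,0,0,0, 0,0,0.3,0,0,0,0, 0,0,0,0,0,0,0, 0,0,0,0,0,0,0]'; python3 -m inch '[0,0,0.3,0,0,0,0, 0,0,0.2,0,0,0,0, 0,0,0,0,0,0,0, 0,0,0,0,0,0,0]'
```

```text
time_s: 9.3
ee_pos: [0.5471, -0.213, 0.0577]
eef_rot: [3.141, -0.0, -0.0]
force: [-1.8, 1.4, 2.2]
grip_width: 0.0001
time_s: 9.8
ee_pos: [0.5472, -0.2131, 0.0526]
eef_rot: [3.141, -0.001, -0.0]
force: [0.5, 0.1, 4.6]
grip_width: 0.0007
```

It's soft, at about 0.45 N/mm. I'll press on to its stop.

```bash
python3 -m inch '[0,0,0.3,0,0,0,0, 0,0,0.2,0,0,0,0, 0,0,0.1,0,0,0,0, 0,0,0,0,0,0,0, 0,0,0,0,0,0,0]'; python3 -m inch '[0,0,0.1,0,0,0,0, 0,0,0.1,0,0,0,0, 0,0,0,0,0,0,0]'
```

```text
time_s: 10.42
ee_pos: [0.5473, -0.2131, 0.048]
eef_rot: [3.141, -0.001, 0.0]
force: [-6.4, 3.4, 20.2]
grip_width: 0.0005
time_s: 10.8
ee_pos: [0.5474, -0.2132, 0.0476]
eef_rot: [3.141, -0.002, 0.0]
force: [-14.5, 6.2, 37.4]
grip_width: 0.0002
```

The force jumps at 14 mm, so the pad is at its stop. I'll lift, look at the pointers, move over the tag and turn 90° to keep the body clear of the bottle.

```bash
python3 -m inch '[0,0,-2,0,0,0,0, 0,0,-2.3,0,0,0,0, 2.5,0,0,0,0,0,0, 2.5,0,0,0,0,0,0, 2.5,-0.2,0,0,0,0,0, 0,0,0,0,0,0.175,0, 0,0,0,0,0,0.175,0, 0,0,0,0,0,0.175,0, 0,0,0,0,0,0.175,0, 0,0,0,0,0,0.175,0, 0,0,0,0,0,0.175,0, 0,0,0,0,0,0.175,0, 0,0,0,0,0,0.175,0, 0,0,0,0,0,0.17,0, 0,0,0,0,0,0,0, 0,0,0,0,0,0,0]'
python3 - <<'E'
from h import *
img,d,c=cam("side"); P=cloud(d,c); hsv=cv2.cvtColor(img,cv2.COLOR_RGB2HSV)
cv2.imwrite("pics/after.png",cv2.resize(img[120:384,130:450,::-1],None,fx=2.2,fy=2.2,interpolation=2))
m=(((hsv[...,0]<8)|(hsv[...,0]>172))&(hsv[...,1]>150)&(d>0)&(P[...,2]<.1)&(P[...,2]>.02)&(P[...,0]<.65))
n,l,s,_=cv2.connectedComponentsWithStats(m.astype(np.uint8))
for i in range(1,n):
    if s[i,4]>3: print(s[i,4],P[l==i].mean(0).round(3))
E
```

```text
time_s: 12.8
ee_pos: [0.6219, -0.211, 0.0871]
eef_rot: [3.141, 0.0, -1.566]
force: [0.5, 0.3, -0.2]
grip_width: 0.0003
29 [ 0.362 -0.2    0.05 ]
40 [ 0.55  -0.358  0.049]
```

View pics/after.png

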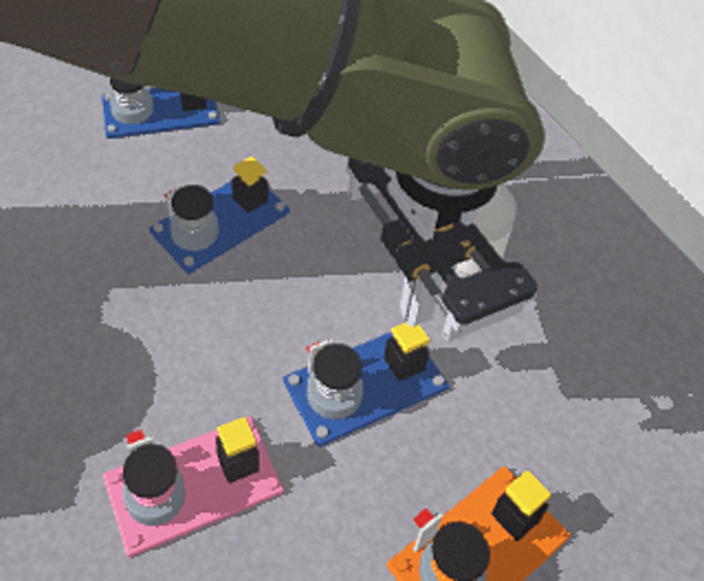

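All three blue pointers are down and the pads are up. The fingers look slightly off the tag at (410,335) in the crop, so I'll project the TCP and check.

Run:
```python
from h import *
img,d,c=cam("side"); f,cx,cy,W=c; V=np.linalg.inv(W); o=ctrl.get_obs()["ee_pos"]
im=img[:,:,::-1].copy()
big=cv2.resize(im[230:330,280:400],None,fx=5,fy=5,interpolation=2)
for p,col in [(o,(255,0,255)),([.622,-.211,.062],(0,0,255))]:
    q=V[:3,:3]@p+V[:3,3]; u,v=f*q[0]/q[2]+cx,f*q[1]/q[2]+cy; print(u,v)
    cv2.drawMarker(big,(int((u-280)*5),int((v-230)*5)),col,0,20,2)
cv2.imwrite("pics/chk.png",big)
img,d,c=cam("scene"); f,cx,cy,W=c; V=np.linalg.inv(W)
big=cv2.resize(img[120:220,130:250,::-1],None,fx=5,fy=5,interpolation=2)
for p,col in [(o,(255,0,255)),([.622,-.211,.062],(0,0,255))]:
    q=V[:3,:3]@p+V[:3,3]; u,v=f*q[0]/q[2]+cx,f*q[1]/q[2]+cy; cv2.drawMarker(big,(int((u-130)*5),int((v-120)*5)),col,0,20,2)
a=cv2.imread("pics/chk.png"); cv2.imwrite("pics/chk.png",cv2.resize(np.vstack([a,big]),(360,600)))
```

```text
317.65901394220515 264.03847249569515
316.12839806417577 271.138597587598
```

View pics/chk.png

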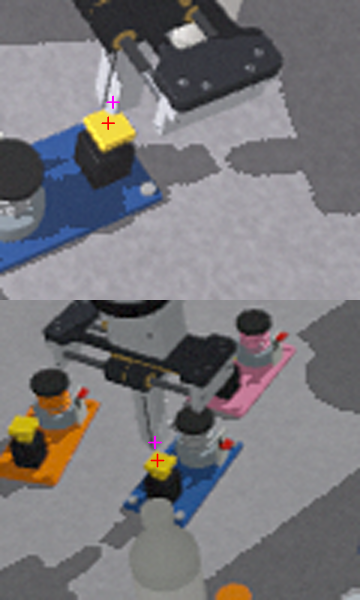

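Both views agree: the shut fingertips are right above the tag. Pushing it down.

```bash
python3 -m inch '[0,0,1,0,0,0,0, 0,0,1,0,0,0,0, 0,0,0.4,0,0,0,0, 0,0,0.4,0,0,0,0, 0,0,0.4,0,0,0,0, 0,0,0.3,0,0,0,0, 0,0,0.2,0,0,0,0, 0,0,0.2,0,0,0,0, 0,0,0,0,0,0,0, 0,0,0,0,0,0,0]'
```

```text
time_s: 14.2
ee_pos: [0.6221, -0.211, 0.0501]
eef_rot: [-3.141, -0.0, -1.57]
force: [-9.8, 3.5, 17.5]
grip_width: 0.0003
```

```bash
python3 -m inch '[0,0,-2,0,0,0,0, 0,0,-4,0,0,0,0, 0,0,-4,0,0,0,0, 0,0,-4,0,0,0,0, 0,0,0,0,0,0,0, 0,0,0,0,0,0,0, 0,0,0,0,0,0,0]'
python3 - <<'E'
from h import *
for n in ["scene","side"]:
    img,d,c=cam(n); P=cloud(d,c); hsv=cv2.cvtColor(img,cv2.COLOR_RGB2HSV)
    for nm,xy in dict(t0=(.622,-.211),t1=(.568,.0405),t2=(.566,.219)).items():
        m=(np.hypot(P[...,0]-xy[0],P[...,1]-xy[1])<.008)&(hsv[...,0]>20)&(hsv[...,0]<35)&(hsv[...,1]>150)&(P[...,2]<.08)
        print(n,nm,m.sum(),np.median(P[m][:,2]).round(4) if m.any() else None)
    for nm,xy in dict(p0=(.547,-.212),p1=(.495,.022),p2=(.493,.235)).items():
        m=(np.hypot(P[...,0]-xy[0],P[...,1]-xy[1])<.01)&(P[...,2]<.08)&(d>0)
        print(n,nm,m.sum(),np.median(P[m][:,2]).round(4) if m.any() else None)
    for l in ["bottle","measure","dish"]:
        for r in ctrl.place_of(n,l): print(l,round(r["score"],2),onplane(c,*r["centre"],0).round(3))
print(ctrl.get_obs()["force"])
E
```

```text
time_s: 15.08
ee_pos: [0.6216, -0.2109, 0.1872]
eef_rot: [3.14, 0.001, -1.57]
force: [0.6, 0.2, -0.4]
grip_width: 0.0005
scene t0 15 0.0505
scene t1 19 0.0618
scene t2 24 0.0608
scene p0 26 0.0608
scene p1 25 0.062
scene p2 27 0.0619
bottle 0.73 [ 0.753 -0.134  0.   ]
measure 0.85 [ 0.764  0.085 -0.   ]
measure 0.69 [ 0.816 -0.015  0.   ]
measure 0.68 [ 0.75 -0.13  0.  ]
dish 0.95 [0.524 0.408 0.   ]
side t0 43 0.0499
side t1 32 0.0615
side t2 25 0.0614
side p0 72 0.0618
side p1 54 0.0618
side p2 41 0.0614
bottle 0.87 [ 0.758 -0.12   0.   ]
measure 0.69 [0.78  0.082 0.   ]
dish 0.93 [0.51 0.41 0.  ]
[-0.94836891  0.07923862 -0.18794197]
```

The tag of the soft foot is down at 50 mm, the other two tags are up, all pads are up and the loose things haven't moved. Handing in.

```bash
python3 -c "
from station import ctrl; print(ctrl.hand_in())"
```

```text
the job is handed in; nothing more can be done
None
```

I pressed all three blue feet with shut fingers, found the soft one, pushed only its yellow tag down, and handed the job in at about 16 s on the robot's clock.

- **Pads:** The feet at (0.53, 0.03) and (0.53, 0.23) pushed back at about 1 N per mm and hit a hard stop at 9 mm. The foot at (0.58, -0.21) pushed back at only about 0.45 N per mm and sank to its stop at 14 mm, so it is the softest.
- **Tag:** I turned the gripper 90° to keep its body clear of the bottle, then pushed that foot's tag down until the force rose with the fingertips at 50 mm.
- **Last checks:** The depth cameras put that tag at 50 mm, the other two tags at 61–62 mm and all pads at 61–62 mm. The network's positions for the bottle, measuring cylinder and dish are within about 10 mm of the first ones, which is its noise. The arm was clear at 187 mm with almost no force on it.
- **Not confirmed:** I did not measure the peak pointers directly. The red-mark search no longer picked up any of the three blue feet's pointers, only those of the pink and orange look-alikes, which fits the blue ones having been dragged down. In one picture the fingers seemed to be off the tag. Projecting the fingertip position into two views showed them right above it.

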